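# Swing the sampling needle to the rinse vial, then to the sample

## Task

On the small bench sampler, push the swing arm round with a fingertip against its orange upright peg, gently and without gripping it, until the needle stands over the middle of the blue cap of the vial with the white label (the rinse), and let it rest there for about two seconds. Then push the arm round again, whichever way is needed, until the needle stands over the middle of the cap of the vial with the yellow label, and leave it there. Leave the vials standing in their holes and the things around them where they are.

Things in the scene. Friction and masses are not known exactly. Their poses are not given: they have to be found in the camera images.
- sampler: bench sampler, fixed: white block 46 mm tall with a grey 4-hole vial rack (164 mm wide, top at 60 mm) on the robot's side, aluminium pivot column (30 mm dia.) at the rear. Origin: on the worktop, on the arm's vertical pivot axis; -x runs from the column to the rack, z up. The holes lie on an arc of 115 mm radius about the pivot, at arm joint values of about -0.33, -0.02, 0.29, 0.60.
- swing_arm (a joint): level aluminium bar, 16 mm wide, 160 to 172 mm above the worktop, turning about the pivot axis. Rad; 0 = bar along the sampler's -x; grows counter-clockwise seen from above; stops at -0.8 and 0.8. Starts at -0.64 to -0.50, beyond the last vial. Turns stiffly (about 1.5 N at the peg), no spring or detents, stays where it is left.
- needle_tip (a point): lower tip of the thin steel needle under the arm, 115 mm from the pivot axis, 130 mm above the worktop, 11 mm above the vials' caps; it swings with the arm and never goes up or down.
- finger_peg (a point): orange round upright peg at the arm's outer end, 130 mm from the pivot axis, in line with the needle; this point is on its axis 220 mm above the worktop. 12 mm dia. (15 mm head), from 172 to 240 mm above the worktop; push it sideways from either side with a fingertip at 200 to 220 mm. Paper trays behind left are 195 mm tall, a brown box behind right 211 mm.
- vial_white: amber glass screw vial, 24 mm dia., 73 mm tall, with a blue cap (22 mm) and a white label; stands loose and upright in one of the four holes (14 mm deep, about 1 mm play) of the sampler's rack; which hole differs from start to start. Origin: centre of its underside, 46 mm above the worktop, z up; cap top 73 mm above it. Not to be moved.
- vial_plain: amber glass screw vial, 24 mm dia., 73 mm tall, with a blue cap (22 mm) and no label; stands loose and upright in one of the four holes (14 mm deep, about 1 mm play) of the sampler's rack; which hole differs from start to start. Origin: centre of its underside, 46 mm above the worktop, z up; cap top 73 mm above it. Not to be moved.
- vial_red_label: amber glass screw vial, 24 mm dia., 73 mm tall, with a blue cap (22 mm) and a red label; stands loose and upright in one of the four holes (14 mm deep, about 1 mm play) of the sampler's rack; which hole differs from start to start. Origin: centre of its underside, 46 mm above the worktop, z up; cap top 73 mm above it. Not to be moved.
- vial_yellow: amber glass screw vial, 24 mm dia., 73 mm tall, with a blue cap (22 mm) and a yellow label; stands loose and upright in one of the four holes (14 mm deep, about 1 mm play) of the sampler's rack; which hole differs from start to start. Origin: centre of its underside, 46 mm above the worktop, z up; cap top 73 mm above it. Not to be moved.
- timer: light grey bench timer with three buttons, 71x77x50 mm, bystander on the worktop to the right; origin at the centre of its underside
- beaker: small clear beaker, 59 mm wide, 64 mm tall, bystander on the worktop to the right; origin at the centre of its underside
- jar: white reagent jar with a red lid, 44 mm in diameter, 94 mm tall, bystander on the worktop to the left; origin at the centre of its underside
- marker: blue and white marker pen lying flat, 135 mm long, 17 mm thick, bystander on the worktop in front to the left; origin at the centre of its underside

How it is judged:
On the way:
1. the needle rests over the cap of the white-label vial for a second (horizontal distance between needle_tip and vial_white below 0.008 m and velocity of joint swing_arm between -0.05 and 0.05 rad/s), for 1 s.
At the end, for the whole second after the job is handed in: The needle is at rest over the yellow-label vial, within 8 mm (level) of the vial's axis, after resting at least one second within 8 mm of the white-label vial's axis; all four vials stand upright in their holes within 12 mm of where they were (horizontal distance between needle_tip and vial_yellow below 0.008 m and velocity of joint swing_arm between -0.05 and 0.05 rad/s and distance of each of vial_white, vial_plain, vial_red_label, vial_yellow from where it was at the start of the episode below 0.012 m and angle between each of vial_white, vial_plain, vial_red_label, vial_yellow's own z axis and vertical below 0.15 rad); the robot touches nothing.
It fails at once if a vial is lifted, shifted more than 12 mm or tipped (distance of any of vial_white, vial_plain, vial_red_label, vial_yellow from where it was at the start of the episode above 0.012 m or angle between any of vial_white, vial_plain, vial_red_label, vial_yellow's own z axis and vertical above 0.3 rad).
It fails at once if the sampler or its arm is gripped or pressed hard (over 25 N) (contact force between the fingers and sampler above 25 N).
It fails at once if a bystander is moved more than 20 mm (distance of any of timer, beaker, jar, marker from where it was at the start of the episode above 0.02 m).
It also fails if it takes over 58 s, if anything falls off the work surface, if the arm or the gripper's body presses on something with over 40 N, if the wrist force passes 120 N, or if a joint passes its speed limit or range.

## Robot

A 6-joint arm with a two-finger parallel gripper is mounted at the origin on a cart in front of the work surface, level with it; the furniture and walls round the work are solid. World frame = base frame: x ahead of the robot, y to its left, z up, the work surface at z = 0. Lengths are in m, angles in rad, forces in N, time in s.
With the tool pointing down it reaches from about 0.425 to 0.95 m from the base axis. Payload 3.5 kg.
Tool frame: the origin (TCP) lies at the very end of the fingers, on their centre line; the grasp point (between the pads) lies 19 mm behind it; z points along the fingers, y is the line along which they close (so a half turn about z gives the same grasp; the last joint's range is limited). The gripper opens to 85 mm and grips with 20 to 120 N. Pads are 22 mm wide; open, the fingers measure 114 mm over their backs; the gripper's body (76 mm by 85 mm) begins 54 mm behind the grasp point. The pads swing forward as they close: fully open they stand 13 mm farther back than shut.
Start: joints at [-1.33, 0.286, 1.577, -0, 1.279, -0.15], TCP at [0.257, -0.624, 0.231] pointing down, gripper open.
Joint ranges: [-2.77, 2.77], [-0.9, 2.22], [0.21, 2.48], [-1.53, 4.67], [0.24, 2.81], [-2.84, 2.84]. Speed limits (rad/s): [2.79, 2.79, 3.14, 3.14, 3.14, 3.14].

## Interface

Orientations are given as a unit quaternion [x, y, z, w].
In Python, from plant import ctrl, optics, sign_off gives the robot as it stands.
- The arm moves only by the shell command python3 -m creep 'ROWS' [FORCE]. ROWS is JSON, a list of rows, each an object of numbers: "x", "y", "z": the shift along the tool's x, y, z in mm; "rx", "ry", "rz": the turn, a rotation vector about the tool's x, y, z in degrees; "grip": the opening, from 0 (shut) to 1 (fully open). In form: [{"x": .., "y": .., "z": .., "rx": .., "ry": .., "rz": .., "grip": ..}, ...]. A call has exactly 10 rows; each row shifts and turns the commanded pose from where the row before left it, along the tool's axes as they then stand; what a row does not reach is not made up. A row lasts 1/12 s, in which the tool goes at most 41.7 mm and 7.16 degrees, less where a joint would pass 70% of its speed; a pose out of reach is approached as far as the arm can. A call with a gripper value outside its range is refused whole. The fingers move at their own pace and stop on an object; FORCE is the grip in N (left out, the last holds). Time passes only in rows, so rows that do not move let the fingers close, or fill a call up. It gives the time, the measured TCP pose, the force, the opening and the grip force at its end, in the units of the state.
- ctrl.get_state(): the state, without advancing time (a new reading comes with each control period).
- optics.read_camera(name): name is "scene" or "top" or "wrist"; returns a dict with "color" (480x640x3 uint8, blue, green, red), "K" (3x3 intrinsics, pixels), "D" ([k1, k2, p1, p2, k3] as OpenCV has them; the pictures are not rectified), "R" (3x3) and "t" (3): a world point X has camera coordinates R X + t. Camera axes: x right, y down, z forward; pixel columns grow to the right and rows downward; lengths in m; the calibration is good to about 2 mm. A picture is of the moment at which its call begins. There is no depth.
- sign_off(): hands the job in; it is judged then, once.
The state is a dict: "time": time; "qpos": joint angles; "dq": joint speeds; "joint_efforts": joint torques, N m; "eef_pos": TCP position; "tcp_rot": TCP orientation; "contact_force": force on the tool from outside, world axes, zero at the start; "wrist_torque": the same for the moment, N m; "opening": opening from 0.0 (shut) to 1.0 (fully open); "finger_force": force on a finger pad.
Only numpy, scipy, OpenCV 4.12 (cv2) and the standard library are available. Lean on these libraries where they do the work, as an engineer would, in place of code of your own. Each camera call takes 0.05 s, during which the arm holds its last target. There are 200 camera calls.

## Working session

There is one attempt and no reset: what is moved stays moved. The work goes in short steps, Python scripts to look and compute and a shell command to move; the robot and the scene stay as the last step left them, time stands still between calls to the robot, and variables do not carry over. Pictures are saved under pics/ and viewed, at most 10 in all, crops included, and the job is handed in when it is done.

```bash
mkdir -p pics; ls; python3 - <<'E'
from plant import ctrl, optics
import cv2,numpy as np,pickle
s=ctrl.get_state();print(s['time'],s['eef_pos'],s['tcp_rot'],s['opening'])
d={}
for n in("scene","top"):
    c=optics.read_camera(n);d[n]=c;cv2.imwrite(f"pics/{n}0.png",c["color"]);print(n,c["K"],c["D"],c["R"],c["t"])
pickle.dump(d,open("c0.pkl","wb"))
E
```

```text
pics
0.0 [ 0.25700186 -0.62343342  0.22993558] [ 9.80969505e-01  1.94158092e-01 -5.90564916e-05 -1.20877413e-03] 0.9980838389354127
scene [[614.28008783   0.         316.45019509]
 [  0.         614.28008783 222.48116274]
 [  0.           0.           1.        ]] [-0.01241539  0.          0.          0.          0.        ] [[-0.81592027 -0.57767807  0.02370976]
 [-0.38010478  0.5050617  -0.77487614]
 [ 0.43565406 -0.64124935 -0.63166828]] [0.33994885 0.35264415 0.98266366]
top [[439.19230736   0.         319.46324052]
 [  0.         439.19230736 240.61735777]
 [  0.           0.           1.        ]] [0.01805104 0.         0.         0.         0.        ] [[ 0.02629766 -0.99959079  0.01125573]
 [-0.99793286 -0.02691119 -0.05835921]
 [ 0.05863824 -0.00969775 -0.99823219]] [-0.08725047  0.46208396  1.19473272]
```

View pics/scene0.png

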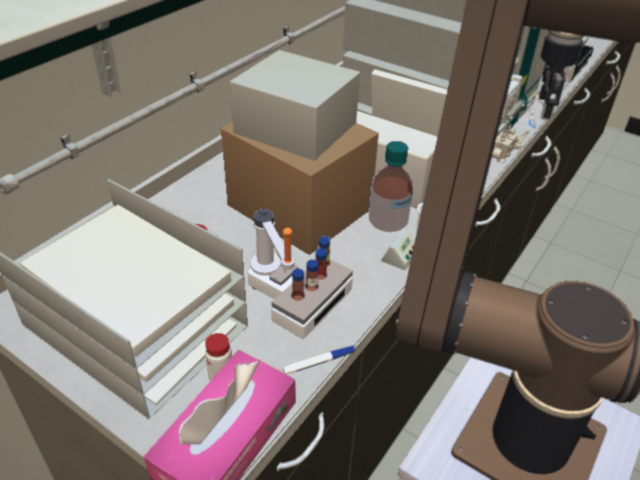

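View pics/top0.png

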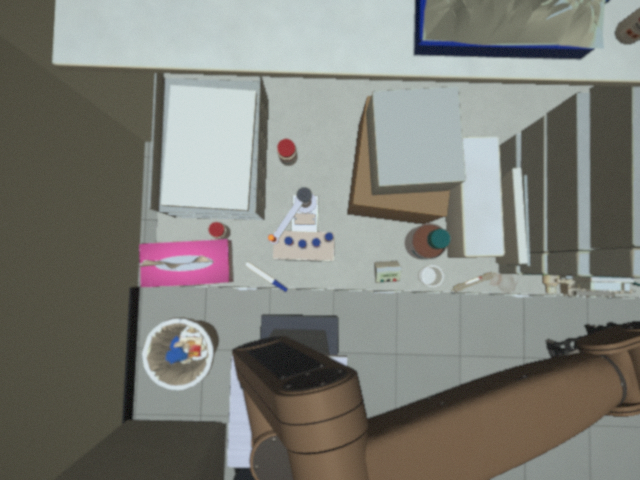

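The peg is at top (271,238), the column at about (305,195), and the blue caps at (289,241), (302,244), (315,243) and (329,238). The arm sits to the left, on its negative side. Next I'll compute positions and zoom in on the labels.

```bash
cat > h.py <<'E'
import cv2,numpy as np
from scipy.optimize import least_squares
def ray(c,uv,z):
    p=cv2.undistortPoints(np.array([[uv]],float),c["K"],c["D"])[0,0]
    R,t=np.array(c["R"]),np.array(c["t"]);o=-R.T@t;d=R.T@np.r_[p,1];return (o+d*(z-o[2])/d[2])[:2]
def proj(c,X):
    return cv2.projectPoints(np.array([X],float),cv2.Rodrigues(np.array(c["R"]))[0],np.array(c["t"]),c["K"],c["D"])[0][0,0]
def blobs(c,lo,hi,roi,amin=8):
    x0,y0,x1,y1=roi;h=cv2.cvtColor(c["color"],cv2.COLOR_BGR2HSV)[y0:y1,x0:x1]
    n,_,st,ce=cv2.connectedComponentsWithStats(cv2.inRange(h,lo,hi))
    return [(ce[i]+[x0,y0],st[i,4]) for i in range(1,n) if st[i,4]>=amin]
BLUE=((105,120,40),(130,255,255));OR=((5,180,150),(18,255,255))
E
python3 - <<'E'
from h import *;import pickle
d=pickle.load(open("c0.pkl","rb"));c=d["top"]
b=blobs(c,*BLUE,(265,225,345,256));b.sort(key=lambda q:q[0][0])
P=np.array([ray(c,q[0],.117) for q in b]);print([(q[0].round(1),q[1]) for q in b],P.round(4))
o=blobs(c,*OR,(255,225,290,250),4);print(o);peg=ray(c,o[0][0],.238);print("peg",peg)
J=np.array([-.33,-.02,.29,.60])
f=lambda v:np.r_[(np.c_[v[0]-.115*np.cos(J+v[2]),v[1]-.115*np.sin(J+v[2])]-P).ravel(),np.hypot(*(peg-v[:2]))-.130]
if len(P)==4:
    r=least_squares(f,[.75,0,0]);print(r.x,(r.fun*1000).round(1))
    v=peg-r.x[:2];print("arm",np.arctan2(-v[1],-v[0])-r.x[2],np.hypot(*v))
s=d["scene"];cv2.imwrite("pics/crop.png",cv2.resize(s["color"][215:345,240:380],None,fx=5,fy=4.5,interpolation=cv2.INTER_CUBIC))
print([ (q[0].round(),q[1]) for q in blobs(s,*BLUE,(240,215,360,345))], [ray(s,q[0],.115).round(3) for q in blobs(s,*BLUE,(240,215,360,345))])
E
```

```text
[(array([288.1, 240.4]), np.int32(29)), (array([301.6, 243.4]), np.int32(30)), (array([315.8, 241.8]), np.int32(29)), (array([328.6, 236.3]), np.int32(29))] [[ 0.4566  0.0049]
 [ 0.4501 -0.0293]
 [ 0.4551 -0.0647]
 [ 0.4698 -0.0966]]
[]Traceback (most recent call last):
  File "<stdin>", line 5, in <module>
IndexError: list index out of range
```

```bash
sed -i 's/OR=.*/OR=((3,150,120),(20,255,255))/' h.py
python3 - <<'E'
from h import *;import pickle
d=pickle.load(open("c0.pkl","rb"));c=d["top"]
P=np.array([ray(c,q[0],.117) for q in sorted(blobs(c,*BLUE,(265,225,345,256)),key=lambda q:q[0][0])])
print(cv2.cvtColor(c["color"],cv2.COLOR_BGR2HSV)[236:241,268:275].tolist()[2])
o=blobs(c,*OR,(255,225,285,250),4);print(o)
peg=ray(c,o[0][0] if o else (271.3,237.7),.238);print("peg",peg)
J=np.array([-.33,-.02,.29,.60])
f=lambda v:np.r_[(np.c_[v[0]-.115*np.cos(J+v[2]),v[1]-.115*np.sin(J+v[2])]-P).ravel(),np.hypot(*(peg-v[:2]))-.130]
r=least_squares(f,[.57,-.03,0]);print(r.x,(r.fun*1000).round(1))
v=peg-r.x[:2];print("arm",np.arctan2(-v[1],-v[0])-r.x[2],np.hypot(*v))
s=d["scene"];cv2.imwrite("pics/crop.png",cv2.resize(s["color"][215:345,240:380],None,fx=5,fy=4.5,interpolation=cv2.INTER_CUBIC))
print([ (q[0].round(),q[1]) for q in blobs(s,*BLUE,(240,215,345,340))])
E
```

```text
[[12, 113, 208], [15, 159, 224], [16, 177, 229], [16, 176, 229], [15, 180, 223], [13, 180, 194], [9, 153, 148]]
[(array([271.33333333, 237.71428571]), np.int32(21))]
peg [0.45468774 0.03515292]
[ 0.56525404 -0.03274198 -0.00794392] [ 0.2  0.5  0.2 -0.3 -0.3 -0.1  0.1 -0.3 -0.3]
arm -0.54275338009698 0.12974830826806422
[(array([322., 248.]), np.int32(194)), (array([312., 265.]), np.int32(99)), (array([298., 274.]), np.int32(103))]
```

View pics/crop.png

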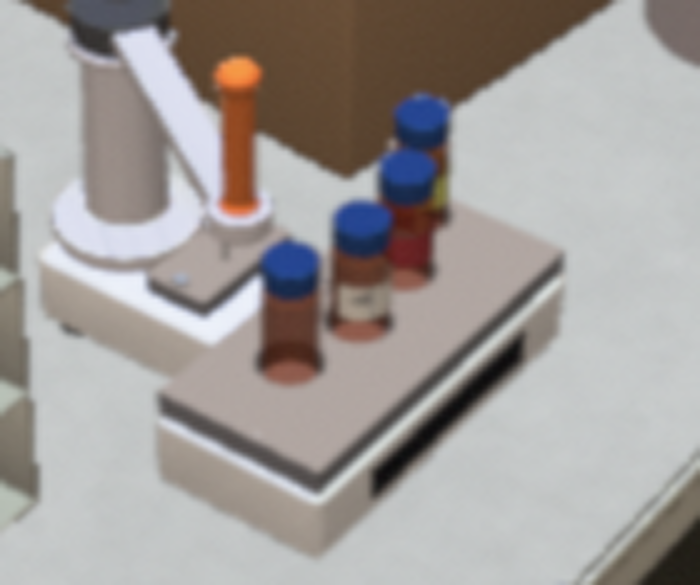

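Left to right the vials are plain, white (hole 2, -0.02), red and yellow (hole 4, 0.60). The arm is at about -0.54, so both pushes go toward -y. I'll check the obstacle heights for the approach and plan the waypoints.

```bash
python3 - <<'E'
from h import *;import pickle
d=pickle.load(open("c0.pkl","rb"));t,s=d["top"],d["scene"]
def tri(a,b):
    P=[np.c_[c["R"],c["t"]] for c in(t,s)];u=[cv2.undistortPoints(np.array([[q]],float),c["K"],c["D"])[0].T for c,q in((t,a),(s,b))]
    X=cv2.triangulatePoints(P[0],P[1],*u)[:,0];return (X[:3]/X[3]).round(3)
print("bottle",tri((440,238),(397,148)),"greybox front-left top",tri((374,193),(317,103)), "right",tri((465,183),(359,72)),"tray",tri((249,215),(163,284)))
print("box corner",ray(t,(349,214),.211),"tray edge",ray(t,(266,215),.195),"jar",ray(t,(217,229),.094))
piv=np.array([.56525,-.03274])
for J in(-.543,-.02,.6):
    a=J-.00794;print(J,(piv-.13*np.array([np.cos(a),np.sin(a)])).round(4),"cap",(piv-.115*np.array([np.cos(a),np.sin(a)])).round(4))
E
python3 -m creep '[{"z":-12,"rz":2.24,"grip":0},{"z":-12,"rz":2.24,"grip":0},{"z":-12,"rz":2.24,"grip":0},{"z":-12,"rz":2.24,"grip":0},{"z":-12,"rz":2.24,"grip":0},{"z":-12,"rz":2.24,"grip":0},{"z":-12,"rz":2.24,"grip":0},{"z":-12,"rz":2.24,"grip":0},{"z":-12,"rz":2.24,"grip":0},{"z":-12,"rz":2.24,"grip":0}]'; python3 -c "
from plant import ctrl
s=ctrl.get_state();print(s['tcp_rot'],s['qpos'])"
```

```text
bottle [ 0.467 -0.355  0.196] greybox front-left top [ 0.546 -0.176  0.351] right [ 0.574 -0.364  0.333] tray [0.565 0.146 0.132]
box corner [ 0.51614472 -0.13965922] tray edge [0.51034293 0.05366577] jar [0.48229095 0.18931565]
-0.543 [0.4545 0.0353] cap [0.4673 0.0275]
-0.02 [ 0.4353 -0.0291] cap [ 0.4503 -0.0295]
0.6 [ 0.4574 -0.1053] cap [ 0.4698 -0.0969]
[ 9.80971944e-01  1.94146622e-01 -4.90595691e-05 -1.06427789e-03] [-1.33002098e+00  2.87097559e-01  1.57800686e+00 -1.50458849e-06
  1.27861905e+00 -1.49999336e-01]$[0]: bad value
```

The call was refused, so every key may be required.

```bash
python3 -m creep '[{"x":0,"y":0,"z":-12,"rx":0,"ry":0,"rz":2.24,"grip":0.0},{"x":0,"y":0,"z":-12,"rx":0,"ry":0,"rz":2.24,"grip":0.0},{"x":0,"y":0,"z":-12,"rx":0,"ry":0,"rz":2.24,"grip":0.0},{"x":0,"y":0,"z":-12,"rx":0,"ry":0,"rz":2.24,"grip":0.0},{"x":0,"y":0,"z":-12,"rx":0,"ry":0,"rz":2.24,"grip":0.0},{"x":0,"y":0,"z":-12,"rx":0,"ry":0,"rz":2.24,"grip":0.0},{"x":0,"y":0,"z":-12,"rx":0,"ry":0,"rz":2.24,"grip":0.0},{"x":0,"y":0,"z":-12,"rx":0,"ry":0,"rz":2.24,"grip":0.0},{"x":0,"y":0,"z":-12,"rx":0,"ry":0,"rz":2.24,"grip":0.0},{"x":0,"y":0,"z":-12,"rx":0,"ry":0,"rz":2.24,"grip":0.0}]'; python3 -c "
from plant import ctrl
s=ctrl.get_state();print(s['tcp_rot'],s['qpos'])"
```

```text
time: 0.93
eef_pos: [0.2571, -0.6238, 0.351]
tcp_rot: [1.0, -0.001, -0.0, -0.001]
contact_force: [1.1, 0.4, 0.0]
opening: -0.0
finger_force: 0.0
[ 9.99999171e-01 -1.06340337e-03 -1.84387122e-04 -7.02837418e-04] [-1.33000468e+00  2.25655199e-01  1.43471470e+00 -2.14595811e-05
  1.48267584e+00  2.42920356e-01]
```

```bash
python3 -m creep '[{"x":16.3,"y":-27.4,"z":0,"rx":0,"ry":0,"rz":0,"grip":0.0},{"x":16.3,"y":-27.4,"z":0,"rx":0,"ry":0,"rz":0,"grip":0.0},{"x":16.3,"y":-27.4,"z":0,"rx":0,"ry":0,"rz":0,"grip":0.0},{"x":16.3,"y":-27.4,"z":0,"rx":0,"ry":0,"rz":0,"grip":0.0},{"x":16.3,"y":-27.4,"z":0,"rx":0,"ry":0,"rz":0,"grip":0.0},{"x":16.3,"y":-27.4,"z":0,"rx":0,"ry":0,"rz":0,"grip":0.0},{"x":16.3,"y":-27.4,"z":0,"rx":0,"ry":0,"rz":0,"grip":0.0},{"x":16.3,"y":-27.4,"z":0,"rx":0,"ry":0,"rz":0,"grip":0.0},{"x":16.3,"y":-27.4,"z":0,"rx":0,"ry":0,"rz":0,"grip":0.0},{"x":16.3,"y":-27.4,"z":0,"rx":0,"ry":0,"rz":0,"grip":0.0}]'
python3 -m creep '[{"x":4,"y":-30,"z":0,"rx":0,"ry":0,"rz":0,"grip":0.0},{"x":4,"y":-30,"z":0,"rx":0,"ry":0,"rz":0,"grip":0.0},{"x":4,"y":-30,"z":0,"rx":0,"ry":0,"rz":0,"grip":0.0},{"x":4,"y":-30,"z":0,"rx":0,"ry":0,"rz":0,"grip":0.0},{"x":4,"y":-30,"z":0,"rx":0,"ry":0,"rz":0,"grip":0.0},{"x":4,"y":-30,"z":0,"rx":0,"ry":0,"rz":0,"grip":0.0},{"x":4,"y":-30,"z":0,"rx":0,"ry":0,"rz":0,"grip":0.0},{"x":4,"y":-30,"z":0,"rx":0,"ry":0,"rz":0,"grip":0.0},{"x":4,"y":-30,"z":0,"rx":0,"ry":0,"rz":0,"grip":0.0},{"x":4,"y":-30,"z":0,"rx":0,"ry":0,"rz":0,"grip":0.0}]'
python3 -m creep '[{"x":0,"y":-20,"z":0,"rx":0,"ry":0,"rz":0,"grip":0.0},{"x":0,"y":-20,"z":0,"rx":0,"ry":0,"rz":0,"grip":0.0},{"x":0,"y":-20,"z":0,"rx":0,"ry":0,"rz":0,"grip":0.0},{"x":0,"y":-20,"z":0,"rx":0,"ry":0,"rz":0,"grip":0.0},{"x":0,"y":-20,"z":0,"rx":0,"ry":0,"rz":0,"grip":0.0},{"x":0,"y":-20,"z":0,"rx":0,"ry":0,"rz":0,"grip":0.0},{"x":0,"y":-10,"z":0,"rx":0,"ry":0,"rz":0,"grip":0.0},{"x":0,"y":0,"z":0,"rx":0,"ry":0,"rz":0,"grip":0.0},{"x":0,"y":0,"z":0,"rx":0,"ry":0,"rz":0,"grip":0.0},{"x":0,"y":0,"z":0,"rx":0,"ry":0,"rz":0,"grip":0.0}]'
```

```text
time: 1.77
eef_pos: [0.4206, -0.3485, 0.3507]
tcp_rot: [1.0, -0.0, -0.0, -0.0]
contact_force: [1.1, -0.1, -0.8]
opening: 0.004
finger_force: 0.0
time: 2.6
eef_pos: [0.4599, -0.0485, 0.3509]
tcp_rot: [1.0, -0.0, -0.0, -0.0]
contact_force: [-0.2, -0.7, 0.4]
opening: -0.0
finger_force: 0.0
time: 3.43
eef_pos: [0.4603, 0.0792, 0.3511]
tcp_rot: [1.0, -0.0, -0.0, 0.0]
contact_force: [-0.2, 0.4, 1.1]
opening: -0.003
finger_force: 0.0
```

```bash
python3 -m creep '[{"x":-1,"y":0,"z":18,"rx":0,"ry":0,"rz":0,"grip":0.0},{"x":-1,"y":0,"z":18,"rx":0,"ry":0,"rz":0,"grip":0.0},{"x":-1,"y":0,"z":18,"rx":0,"ry":0,"rz":0,"grip":0.0},{"x":-1,"y":0,"z":18,"rx":0,"ry":0,"rz":0,"grip":0.0},{"x":-1,"y":0,"z":18,"rx":0,"ry":0,"rz":0,"grip":0.0},{"x":0,"y":0,"z":18,"rx":0,"ry":0,"rz":0,"grip":0.0},{"x":0,"y":0,"z":18,"rx":0,"ry":0,"rz":0,"grip":0.0},{"x":0,"y":0,"z":10,"rx":0,"ry":0,"rz":0,"grip":0.0},{"x":0,"y":0,"z":7,"rx":0,"ry":0,"rz":0,"grip":0.0},{"x":0,"y":0,"z":0,"rx":0,"ry":0,"rz":0,"grip":0.0}]'
python3 - <<'E'
from h import *;from plant import optics
w=optics.read_camera("scene");cv2.imwrite("pics/s1.png",cv2.resize(w["color"][180:340,220:420],None,fx=4,fy=3.75));
w=optics.read_camera("wrist");cv2.imwrite("pics/w1.png",w["color"])
E
```

```text
time: 4.27
eef_pos: [0.4546, 0.0793, 0.2069]
tcp_rot: [1.0, -0.001, -0.001, 0.0]
contact_force: [-0.2, -0.4, 0.5]
opening: -0.003
finger_force: 0.0
```

View pics/s1.png

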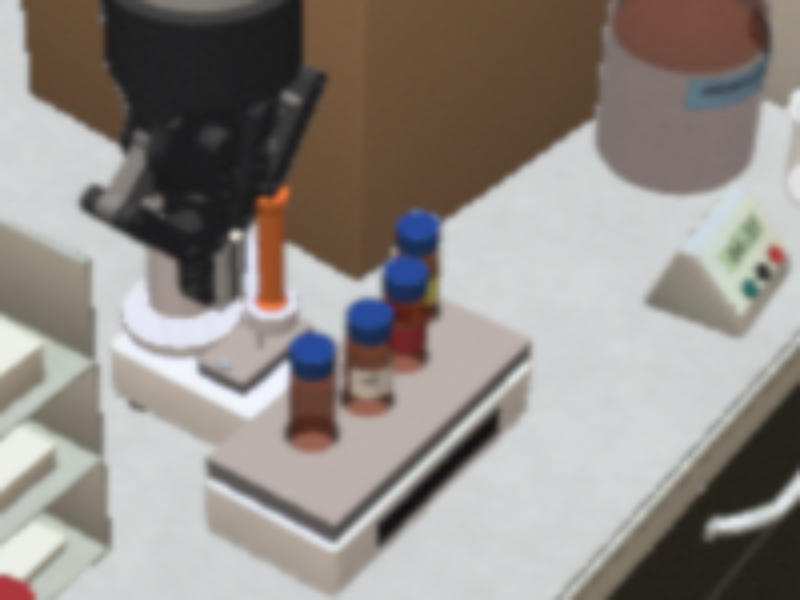

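View pics/w1.png

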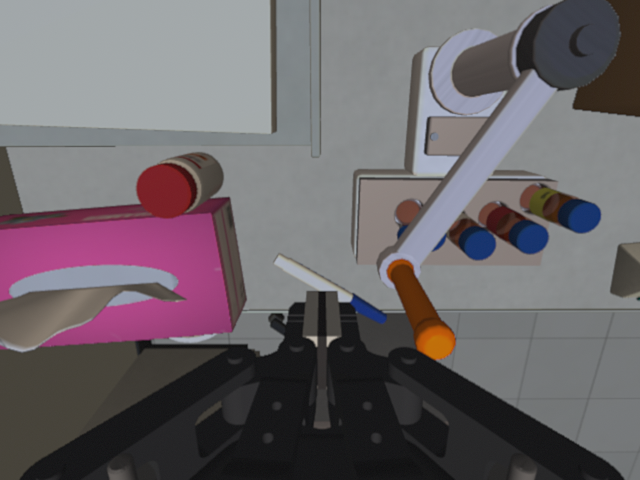

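The wrist view shows the orange peg clear of the fingers, from (405,270) to its head at (435,340). The fingertip is on its +y side, level with the peg. I can measure the joint angle by intersecting the peg-centroid ray with the 130 mm circle about the pivot.

```bash
cat >> h.py <<'E'
PIV=np.array([.56525,-.03274])
def arm(c,roi=(0,0,640,480)):
    b=blobs(c,*OR,roi,30)
    if not b: return None
    uv=max(b,key=lambda q:q[1])[0];a,e=ray(c,uv,.24)-PIV,ray(c,uv,.172)-PIV
    dd=e-a;r=[s for s in np.roots([dd@dd,2*a@dd,a@a-.13**2]) if abs(np.imag(s))<1e-9 and -.1<s.real<1.1]
    return uv.round(1),[(round(float(np.arctan2(*-(a+s.real*dd)[::-1])+.00794),4),round(float(.24-.068*s.real),3)) for s in r]
def look():
    from plant import optics,ctrl
    s=ctrl.get_state();print(s["time"],np.round(s["eef_pos"],4),np.round(s["contact_force"],1))
    print("wrist",arm(optics.read_camera("wrist")),"scene",arm(optics.read_camera("scene"),(255,215,345,275)))
E
python3 -c "
from h import *;look()"
```

```text
4.3667 [0.4557 0.0796 0.209 ] [ 1.2 -0.2 -0.1]
wrist (array([435.3, 341.4]), [(-0.5591, 0.235)]) scene (array([287.4, 243.6]), [(-0.5607, 0.21)])
```

```bash
python3 -m creep '[{"x":0,"y":5,"z":0,"rx":0,"ry":0,"rz":0,"grip":0.0},{"x":0,"y":5,"z":0,"rx":0,"ry":0,"rz":0,"grip":0.0},{"x":0,"y":5,"z":0,"rx":0,"ry":0,"rz":0,"grip":0.0},{"x":-1,"y":5,"z":0,"rx":0,"ry":0,"rz":0,"grip":0.0},{"x":-2,"y":5,"z":0,"rx":0,"ry":0,"rz":0,"grip":0.0},{"x":-2,"y":5,"z":0,"rx":0,"ry":0,"rz":0,"grip":0.0},{"x":-2,"y":5,"z":0,"rx":0,"ry":0,"rz":0,"grip":0.0},{"x":-2,"y":5,"z":0,"rx":0,"ry":0,"rz":0,"grip":0.0},{"x":-2,"y":5,"z":0,"rx":0,"ry":0,"rz":0,"grip":0.0},{"x":-2,"y":5,"z":0,"rx":0,"ry":0,"rz":0,"grip":0.0}]'
python3 -c "
from h import *;look()"
```

```text
time: 5.3
eef_pos: [0.4417, 0.0295, 0.208]
tcp_rot: [1.0, -0.0, -0.0, -0.0]
contact_force: [-1.3, 2.2, 0.7]
opening: -0.001
finger_force: 1.3
5.3 [0.4417 0.0295 0.208 ] [-1.3  2.2  0.7]
wrist (array([379.8, 340.2]), [(-0.3107, 0.233)]) scene (array([304.8, 249. ]), [(-0.3033, 0.184)])
```

```bash
python3 -m creep '[{"x":-1,"y":5,"z":0,"rx":0,"ry":0,"rz":0,"grip":0.0},{"x":-1,"y":5,"z":0,"rx":0,"ry":0,"rz":0,"grip":0.0},{"x":-1,"y":5,"z":0,"rx":0,"ry":0,"rz":0,"grip":0.0},{"x":-1,"y":5,"z":0,"rx":0,"ry":0,"rz":0,"grip":0.0},{"x":-1,"y":5,"z":0,"rx":0,"ry":0,"rz":0,"grip":0.0},{"x":0,"y":4,"z":0,"rx":0,"ry":0,"rz":0,"grip":0.0},{"x":0,"y":3,"z":0,"rx":0,"ry":0,"rz":0,"grip":0.0},{"x":0,"y":2,"z":0,"rx":0,"ry":0,"rz":0,"grip":0.0},{"x":0,"y":1,"z":0,"rx":0,"ry":0,"rz":0,"grip":0.0},{"x":0,"y":0,"z":0,"rx":0,"ry":0,"rz":0,"grip":0.0}]'
python3 -c "
from h import *;look()
from plant import optics
cv2.imwrite('pics/w2.png',optics.read_camera('wrist')['color'])"
```

```text
time: 6.23
eef_pos: [0.4375, -0.0055, 0.2084]
tcp_rot: [1.0, -0.0, 0.0, 0.0]
contact_force: [-0.8, 0.8, -0.2]
opening: 0.003
finger_force: 0.3
6.2333 [ 0.4375 -0.0055  0.2084] [-0.8  0.8 -0.2]
wrist (array([379.9, 342.5]), [(-0.0332, 0.232)]) scene (array([320.2, 233.3]), [(-0.0182, 0.198)])
```

View pics/w2.png

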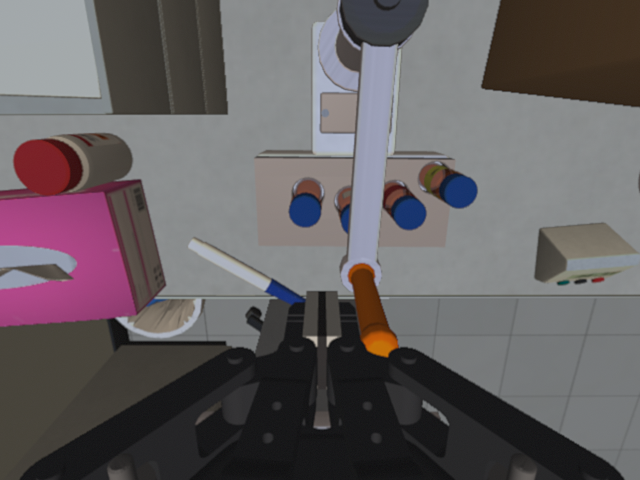

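The arm stands over the second (white-label) vial: -0.033 by the wrist camera and -0.018 by the scene camera, against -0.02. I'll rest here and cross-check the caps in the same view.

```bash
Z='x'; python3 -m creep '[{"x":0,"y":0,"z":0,"rx":0,"ry":0,"rz":0,"grip":0.0},{"x":0,"y":0,"z":0,"rx":0,"ry":0,"rz":0,"grip":0.0},{"x":0,"y":0,"z":0,"rx":0,"ry":0,"rz":0,"grip":0.0},{"x":0,"y":0,"z":0,"rx":0,"ry":0,"rz":0,"grip":0.0},{"x":0,"y":0,"z":0,"rx":0,"ry":0,"rz":0,"grip":0.0},{"x":0,"y":0,"z":0,"rx":0,"ry":0,"rz":0,"grip":0.0},{"x":0,"y":0,"z":0,"rx":0,"ry":0,"rz":0,"grip":0.0},{"x":0,"y":0,"z":0,"rx":0,"ry":0,"rz":0,"grip":0.0},{"x":0,"y":0,"z":0,"rx":0,"ry":0,"rz":0,"grip":0.0},{"x":0,"y":0,"z":0,"rx":0,"ry":0,"rz":0,"grip":0.0}]'
python3 -m creep '[{"x":0,"y":0,"z":0,"rx":0,"ry":0,"rz":0,"grip":0.0},{"x":0,"y":0,"z":0,"rx":0,"ry":0,"rz":0,"grip":0.0},{"x":0,"y":0,"z":0,"rx":0,"ry":0,"rz":0,"grip":0.0},{"x":0,"y":0,"z":0,"rx":0,"ry":0,"rz":0,"grip":0.0},{"x":0,"y":0,"z":0,"rx":0,"ry":0,"rz":0,"grip":0.0},{"x":0,"y":0,"z":0,"rx":0,"ry":0,"rz":0,"grip":0.0},{"x":0,"y":0,"z":0,"rx":0,"ry":0,"rz":0,"grip":0.0},{"x":0,"y":0,"z":0,"rx":0,"ry":0,"rz":0,"grip":0.0},{"x":0,"y":0,"z":0,"rx":0,"ry":0,"rz":0,"grip":0.0},{"x":0,"y":0,"z":0,"rx":0,"ry":0,"rz":0,"grip":0.0}]'
python3 -m creep '[{"x":0,"y":0,"z":0,"rx":0,"ry":0,"rz":0,"grip":0.0},{"x":0,"y":0,"z":0,"rx":0,"ry":0,"rz":0,"grip":0.0},{"x":0,"y":0,"z":0,"rx":0,"ry":0,"rz":0,"grip":0.0},{"x":0,"y":0,"z":0,"rx":0,"ry":0,"rz":0,"grip":0.0},{"x":0,"y":0,"z":0,"rx":0,"ry":0,"rz":0,"grip":0.0},{"x":0,"y":0,"z":0,"rx":0,"ry":0,"rz":0,"grip":0.0},{"x":0,"y":0,"z":0,"rx":0,"ry":0,"rz":0,"grip":0.0},{"x":0,"y":0,"z":0,"rx":0,"ry":0,"rz":0,"grip":0.0},{"x":0,"y":0,"z":0,"rx":0,"ry":0,"rz":0,"grip":0.0},{"x":0,"y":0,"z":0,"rx":0,"ry":0,"rz":0,"grip":0.0}]'
python3 - <<'E'
from h import *;look()
from plant import optics
c=optics.read_camera("wrist")
for q in blobs(c,*BLUE,(250,150,500,250),100):
    p=ray(c,q[0],.115)-PIV;print(q[0].round(),q[1],np.arctan2(-p[1],-p[0])+.00794,np.hypot(*p))
E
```

```text
time: 7.22
eef_pos: [0.4372, -0.0051, 0.2083]
tcp_rot: [1.0, -0.0, -0.0, 0.0]
contact_force: [0.4, 0.0, -0.7]
opening: 0.004
finger_force: 0.0
time: 8.05
eef_pos: [0.4372, -0.0051, 0.2083]
tcp_rot: [1.0, -0.0, 0.0, 0.0]
contact_force: [-0.9, -0.1, -0.3]
opening: 0.001
finger_force: 0.0
time: 8.88
eef_pos: [0.4373, -0.0051, 0.2083]
tcp_rot: [1.0, -0.0, 0.0, -0.0]
contact_force: [-0.0, -0.6, -0.1]
opening: 0.003
finger_force: 0.0
8.8833 [ 0.4373 -0.0051  0.2083] [-0.  -0.6 -0.1]
wrist (array([380.6, 342.3]), [(-0.0343, 0.232)]) scene (array([320.1, 233.4]), [(-0.0184, 0.198)])
[459. 190.] 954 0.5958027453488115 0.11242344796398802
[305. 209.] 814 -0.3445536542540601 0.11374453981760807
[409. 212.] 858 0.2821823876900643 0.11275719899181384
[346. 217.] 160 -0.098500427790237 0.11288713135775684
```

Caps and peg agree in the wrist view, and the white-label rest is done. I'll push on to yellow.

```bash
python3 -m creep '[{"x":0,"y":3,"z":0,"rx":0,"ry":0,"rz":0,"grip":0.0},{"x":0,"y":5,"z":0,"rx":0,"ry":0,"rz":0,"grip":0.0},{"x":0,"y":6,"z":0,"rx":0,"ry":0,"rz":0,"grip":0.0},{"x":0,"y":6,"z":0,"rx":0,"ry":0,"rz":0,"grip":0.0},{"x":1,"y":6,"z":0,"rx":0,"ry":0,"rz":0,"grip":0.0},{"x":1,"y":6,"z":0,"rx":0,"ry":0,"rz":0,"grip":0.0},{"x":1,"y":6,"z":0,"rx":0,"ry":0,"rz":0,"grip":0.0},{"x":2,"y":5,"z":0,"rx":0,"ry":0,"rz":0,"grip":0.0},{"x":2,"y":4,"z":0,"rx":0,"ry":0,"rz":0,"grip":0.0},{"x":1,"y":3,"z":0,"rx":0,"ry":0,"rz":0,"grip":0.0}]'
python3 -c "
from h import *;look()"
```

```text
time: 9.87
eef_pos: [0.4455, -0.0558, 0.2083]
tcp_rot: [1.0, -0.0, -0.0, 0.0]
contact_force: [-1.2, 1.6, -0.0]
opening: -0.002
finger_force: 0.7
9.8667 [ 0.4455 -0.0558  0.2083] [-1.2  1.6 -0. ]
wrist (array([379.8, 343. ]), [(0.3605, 0.232)]) scene (array([331.7, 223.2]), [(0.3571, 0.186)])
```

```bash
python3 -m creep '[{"x":1.5,"y":4,"z":0,"rx":0,"ry":0,"rz":0,"grip":0.0},{"x":2,"y":4,"z":0,"rx":0,"ry":0,"rz":0,"grip":0.0},{"x":2,"y":4,"z":0,"rx":0,"ry":0,"rz":0,"grip":0.0},{"x":2,"y":4,"z":0,"rx":0,"ry":0,"rz":0,"grip":0.0},{"x":2,"y":4,"z":0,"rx":0,"ry":0,"rz":0,"grip":0.0},{"x":1.5,"y":3,"z":0,"rx":0,"ry":0,"rz":0,"grip":0.0},{"x":1,"y":2,"z":0,"rx":0,"ry":0,"rz":0,"grip":0.0},{"x":0.5,"y":1,"z":0,"rx":0,"ry":0,"rz":0,"grip":0.0},{"x":0,"y":0.5,"z":0,"rx":0,"ry":0,"rz":0,"grip":0.0},{"x":0,"y":0,"z":0,"rx":0,"ry":0,"rz":0,"grip":0.0}]'
python3 -c "
from h import *;look()"
```

```text
time: 10.8
eef_pos: [0.4581, -0.0816, 0.2084]
tcp_rot: [1.0, -0.0, 0.001, -0.0]
contact_force: [1.5, 1.1, 0.1]
opening: 0.001
finger_force: 0.7
10.8 [ 0.4581 -0.0816  0.2084] [1.5 1.1 0.1]
wrist (array([379.8, 342.5]), [(0.583, 0.232)]) scene None
```

The corrected reading is about 0.592 against 0.60. I'll back off and lift clear, then check.

```bash
python3 -m creep '[{"x":0,"y":-3,"z":0,"rx":0,"ry":0,"rz":0,"grip":0.0},{"x":0,"y":-5,"z":0,"rx":0,"ry":0,"rz":0,"grip":0.0},{"x":0,"y":-8,"z":0,"rx":0,"ry":0,"rz":0,"grip":0.0},{"x":0,"y":-10,"z":0,"rx":0,"ry":0,"rz":0,"grip":0.0},{"x":0,"y":-10,"z":0,"rx":0,"ry":0,"rz":0,"grip":0.0},{"x":0,"y":-10,"z":0,"rx":0,"ry":0,"rz":0,"grip":0.0},{"x":0,"y":-10,"z":0,"rx":0,"ry":0,"rz":0,"grip":0.0},{"x":0,"y":0,"z":-20,"rx":0,"ry":0,"rz":0,"grip":0.0},{"x":0,"y":0,"z":-20,"rx":0,"ry":0,"rz":0,"grip":0.0},{"x":0,"y":0,"z":-20,"rx":0,"ry":0,"rz":0,"grip":0.0}]'
python3 - <<'E'
from h import *;look()
from plant import optics
c=optics.read_camera("top");print("top",arm(c,(300,220,350,250)))
c=optics.read_camera("wrist");cv2.imwrite("pics/w3.png",c["color"])
for q in blobs(c,*BLUE,(200,50,640,350),100):
    p=ray(c,q[0],.115)-PIV;print(q[0].round(),q[1],np.arctan2(-p[1],-p[0])+.00794,np.hypot(*p))
E
```

```text
time: 11.73
eef_pos: [0.4574, -0.0244, 0.2687]
tcp_rot: [1.0, 0.001, -0.001, -0.0]
contact_force: [0.9, 0.1, -0.5]
opening: -0.001
finger_force: 0.0
11.7333 [ 0.4574 -0.0244  0.2687] [ 0.9  0.1 -0.5]
wrist (array([469.3, 276.6]), [(0.5821, 0.234)]) scene None
top None
[285. 216.] 500 -0.34490803749563115 0.11371949695878272
[367. 219.] 505 0.2826473233420955 0.11280579199570209
[326. 224.] 494 -0.03196546035778974 0.11316464502134951
[275. 288.] 364 -0.27514579554104923 0.1808830942630232
```

View pics/w3.png

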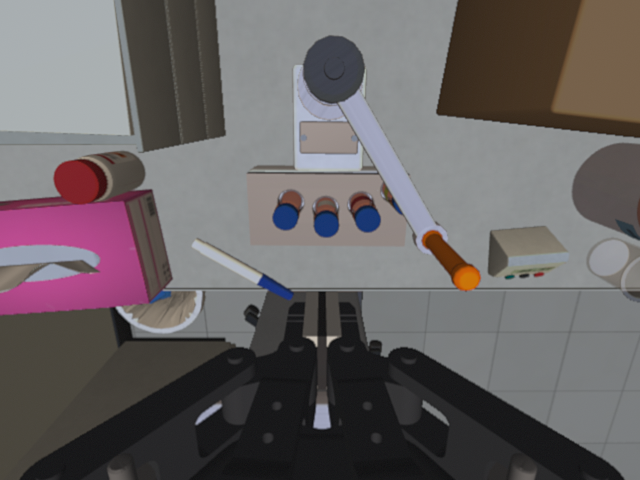

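The arm is over the yellow vial, within about 1.5 mm. The first three caps sit undisturbed at (285,216), (326,224) and (367,219), and the finger is clear.

```bash
python3 -c "
from plant import sign_off
print(sign_off())"
```

```text
the job is handed in; nothing more can be done
None
```

I handed the job in: the needle rested over the white-label vial for about 2.6 s and now stands over the yellow-label vial, about 1.5 mm off centre by the wrist camera; the finger is clear, but no verdict came back.

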